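# Turn the face-down insect case over onto the observation stand

### The arm

A 7-joint arm with a two-finger parallel gripper is mounted at the origin on the work surface. World frame = base frame: x ahead of the robot, y to its left, z up, the work surface at z = 0. Lengths are in m, angles in rad, forces in N, time in s.
With the tool pointing down it reaches from about 0.4 to 0.85 m from the base axis. Payload 6.9 kg.
Tool frame: the origin (TCP) lies between the finger pads; the fingertips stand 19 mm ahead of it and the grasp point (between the pads) is the TCP; z points along the fingers, y is the line along which they close (so a half turn about z gives the same grasp; the last joint's range is limited). The gripper opens to 85 mm and grips with 20 to 120 N. Pads are 22 mm wide; open, the fingers measure 114 mm over their backs; the gripper's body (76 mm by 85 mm) begins 54 mm behind the grasp point. The pads swing forward as they close: fully open they stand 13 mm farther back than shut.
Start: joints at [-1.024, 0.507, -0.238, 1.5, 0.126, 1.149, -0.155], TCP at [0.267, 0.565, 0.25] pointing down, gripper open.
Joint ranges: [-3.08, 3.08], [-0.24, 2.05], [-1.43, 1.35], [0, 2.5], [-1.52, 4.66], [0.17, 1.96], [-2.89, 2.89]. Speed limits (rad/s): [2.39, 2.39, 3.14, 3.14, 3.14, 3.14, 3.14].

### API

Orientations are given as a rotation vector (axis times angle).
In Python, from rig import manip, cams, models gives the robot as it stands.
- The arm moves only by the shell command python3 -m handwheel 'ROWS' [FORCE]. ROWS is JSON, one flat list of numbers, 7 for each row, row after row: the turn, a rotation vector about the tool's x, y, z in units of 1.5 rad (1.0 is 1.5 rad), then the shift along the tool's x, y, z in units of 0.15 m (1.0 is 0.15 m), then the gripper's target within -1 to 1 (fully open at 1, half-way at 0, shut at -1). A call has 1 to 8 rows; each row is the pose to reach, as a shift and turn from the pose commanded when the call began, along the tool's axes at that moment; what a row does not reach only later rows make up. A row lasts 1/12 s, in which the tool goes at most 41.7 mm and 7.16 degrees, less where a joint would pass 70% of its speed; a pose out of reach is approached as far as the arm can. A call with a number of a shift or a turn outside -1 to 1 is refused whole. A call with a gripper value outside its range is refused whole. The fingers move at their own pace and stop on an object; FORCE is the grip in N (left out, the last holds). Time passes only in rows, so rows that repeat a pose let the fingers close. It gives the time, the measured TCP pose, the force, the opening and the grip force at its end, in the units of the state.
- manip.state(): the state, without advancing time (a new reading comes with each control period).
- cams.snapshot(name): name is "scene" or "top"; returns a dict with "pixels" (384x512x3 uint8, blue, green, red), "z_map" (384x512 float32, m along the optical axis (not along the pixel's ray), 0 where there is no reading), "fx", "fy", "cx", "cy" (pixels), "dist" ([k1, k2, p1, p2, k3] as OpenCV has them; the pictures are not rectified), "eye" and "attitude" of the camera in the world. Camera axes: x right, y down, z forward; pixel columns grow to the right and rows downward; lengths in m; the calibration is good to about 2 mm. A picture is of the moment at which its call begins.
- manip.hand_in(): hands the job in; it is judged then, once.
Trained networks look in a picture, given as the dict that the camera call returned (one of the last four; its "shot" number tells which), for a name from the list of things; names that differ only in an ending like _2 or _b are one class to them, and where a whole thing is asked for, a point or a joint stands for the part that bears it (a point fixed in the world has none). Each returns a list of dicts, best first, with "p" (0 to 1); they miss things now and then, are a little off and sometimes report something else, mostly with a low value. They report only what shows in the picture. A call takes as long as a camera call. They do not tell look-alikes from the thing itself.
- models.spot_in(thing, picture): "xy" ([column, row] as shares, 0 to 1, of the picture: columns of its width, rows of its height, amid what is visible of it).
- models.spot_point(thing, picture): "xy" ([column, row] as shares, 0 to 1, of the picture: columns of its width, rows of its height: a listed point, or the origin of a listed thing).
The state is a dict: "time": time; "joints": joint angles; "qvel": joint speeds; "joint_torque": joint torques, N m; "tcp_pos": TCP position; "tool_rot": TCP orientation; "ft_force": force on the tool from outside, world axes, zero at the start; "wrist_torque": the same for the moment, N m; "gripper_width": finger opening in m; "grip_force": force on a finger pad.
Only numpy, scipy, OpenCV 4.12 (cv2) and the standard library are available. Lean on these libraries where they do the work, as an engineer would, in place of code of your own. Each camera call takes 0.05 s, during which the arm holds its last target. There are 200 camera calls.

### The job

One of the two insect cases was put face down on its sloping grey rest, so that it shows the red dot on its back. Pick that case up, turn it over and set it on the empty white stand with the blue lip, clear window outward, lying flat on the slope and sitting on the lip. Leave the other case and the jar where they are.

Things in the scene. Friction and masses are not known exactly. Their poses are not given: they have to be found in the camera images.
- turned_case_center (a point): Centre of the face-down case, square box 56 x 56 x 14 mm, about 50 g, black sides, white back with a 24 mm red dot, clear window over an orange butterfly on the other face. z points out of the window (at the start into the slope); x, y along its sides. It overhangs its rest by 8 mm each side: pinch it across the 56 mm. A gripper pointing down the slope can flip it by half a turn about its axis.
- viewer_seat (a point): Seat point for the centre of the case on the fixed white stand: 75 mm above the table, 7 mm off the panel. x points down the slope, y level, z out of the slope. It drops at 55 degrees to horizontal, to the left of the robot (yaw 1.15 to 1.65 rad). Panel 40 mm wide, 60 long; the blue lip, 40 mm wide, has its upper face 28 mm down the slope and reaches 15 mm out along z. Foot 85 x 70 x 10 mm.
- other_case_center (a point): Centre of the other insect case, a bystander: same size, blue butterfly, window outward (z points out of the window, out of the slope). Both cases lie on fixed grey rests of the same shape, size and slope as the white stand, facing the same way within 0.5 rad, with grey lips.
- jar_center (a point): Centre of a loose glass jar with a black lid, 66 mm across and 85 mm tall, standing on the table, a bystander; z up. Not to be disturbed.
Things that resemble listed ones, but are neither listed nor needed, are in the scene too. What is shaped like the part that bears viewer_seat but turquoise is not meant. Leave any purple look-alike of the part that bears turned_case_center alone.

How it is judged:
By the outcome, as a careful person would: the job done as asked, in the order asked, and still so for the second after the job is handed in, with the robot touching nothing.
It also fails if it takes over 48 s, if anything falls off the work surface, if the arm or the gripper's body presses on something with over 40 N, if the wrist force passes 120 N, or if a joint passes its speed limit or range.

## Working session

There is one attempt and no reset: what is moved stays moved. The work goes in short steps, Python scripts to look and compute and a shell command to move; the robot and the scene stay as the last step left them, time stands still between calls to the robot, and variables do not carry over. Pictures are saved under pics/ and viewed, at most 10 in all, crops included, and the job is handed in when it is done.

```bash
mkdir -p pics; ls; python3 - <<'E'
from rig import manip,cams,models
import cv2,numpy as np,pickle
s=manip.state();print({k:np.round(v,3) for k,v in s.items()})
for n in("scene","top"):
    p=cams.snapshot(n);cv2.imwrite(f"pics/{n}0.png",p["pixels"]);pickle.dump(p,open(f"{n}0.pkl","wb"))
    print(n,p["eye"],p["attitude"],p["fx"],p["fy"],p["cx"],p["cy"],p["dist"],p["shot"])
    for t in("turned_case_center","viewer_seat","other_case_center","jar_center"):
        print(t,[(np.round(d["xy"][0]*512),np.round(d["xy"][1]*384),round(d["p"],2)) for d in models.spot_point(t,p)])
E
```

```text
pics
{'time': np.float64(0.0), 'joints': array([-1.024,  0.508, -0.238,  1.501,  0.126,  1.149, -0.155]), 'qvel': array([ 0.   , -0.   ,  0.   ,  0.001, -0.001,  0.   ,  0.001]), 'joint_torque': array([-1.0000e-03, -6.2058e+01, -2.1870e+00, -2.4966e+01,  1.3000e-02,
        1.2000e-02, -0.0000e+00]), 'tcp_pos': array([0.267, 0.565, 0.249]), 'tool_rot': array([-6.870e-01, -3.065e+00,  3.000e-03]), 'ft_force': array([0.512, 0.16 , 0.446]), 'wrist_torque': array([-0.011,  0.006, -0.027]), 'grip_force': np.float64(0.0), 'gripper_width': np.float64(0.085)}
scene [1.24893619 0.75192959 0.80299923] [-0.97018545 -2.34677561  1.18192033] 436.56649454941777 436.56649454941777 261.365774108533 190.5248173314839 [-0.04562122  0.          0.          0.          0.        ] 1
turned_case_center [(np.float64(275.0), np.float64(216.0), 0.9), (np.float64(248.0), np.float64(253.0), 0.8)]
viewer_seat [(np.float64(234.0), np.float64(128.0), 0.58), (np.float64(199.0), np.float64(140.0), 0.56), (np.float64(368.0), np.float64(261.0), 0.23)]
other_case_center [(np.float64(233.0), np.float64(164.0), 0.64)]
jar_center [(np.float64(368.0), np.float64(263.0), 0.74)]
top [0.39257702 0.0320985  1.15540497] [-2.16311539  2.12063045 -0.10614441] 438.6266251495809 438.6266251495809 256.0832628263363 192.22931567408745 [-0.02885434  0.          0.          0.          0.        ] 2
turned_case_center [(np.float64(221.0), np.float64(169.0), 0.88), (np.float64(221.0), np.float64(133.0), 0.8)]
viewer_seat [(np.float64(398.0), np.float64(264.0), 0.76), (np.float64(397.0), np.float64(208.0), 0.73)]
other_case_center [(np.float64(322.0), np.float64(189.0), 0.91)]
jar_center [(np.float64(123.0), np.float64(192.0), 0.79), (np.float64(323.0), np.float64(190.0), 0.6)]
```

View pics/scene0.png

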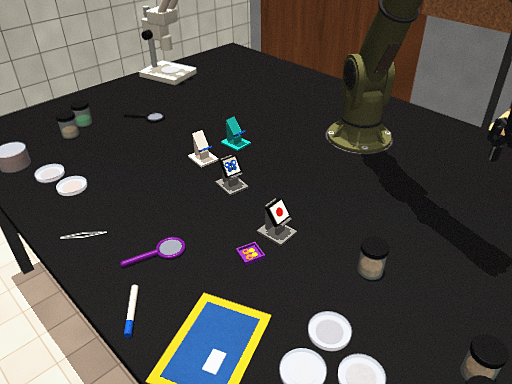

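View pics/top0.png

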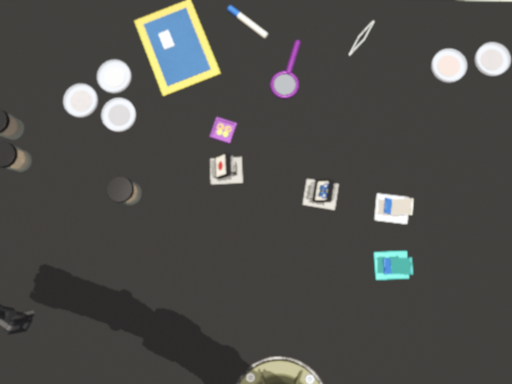

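The scene picture shows the red-dot case on its grey rest (278,212), with the purple look-alike flat on the table (250,252). The blue-butterfly case is at (232,167), the white stand with blue lip at (202,147), and the turquoise stand at (235,133). In the top picture these are at (222,168), (223,130), (322,190), (397,208) and (393,265), and the jar is at (124,191).

```bash
cat > h.py <<'E'
import cv2,numpy as np,pickle
from scipy.spatial.transform import Rotation as R
def cloud(p):
    h,w=p["z_map"].shape
    u,v=np.meshgrid(np.arange(w),np.arange(h))
    K=np.array([[p["fx"],0,p["cx"]],[0,p["fy"],p["cy"]],[0,0,1]])
    n=cv2.undistortPoints(np.stack([u,v],-1).reshape(-1,1,2).astype(float),K,np.array(p["dist"])).reshape(h,w,2)
    z=p["z_map"][...,None]
    c=np.concatenate([n*z,z],-1)
    X=c@R.from_rotvec(p["attitude"]).as_matrix().T+p["eye"]
    X[p["z_map"]==0]=np.nan
    return X
E
python3 - <<'E'
from h import *
for n in("scene","top"):
    p=pickle.load(open(n+"0.pkl","rb"));X=cloud(p);hsv=cv2.cvtColor(p["pixels"],cv2.COLOR_BGR2HSV)
    pts=dict(scene=[(278,212),(202,147),(232,167),(372,262),(235,133)],top=[(222,168),(397,208),(322,190),(122,189),(393,265)])[n]
    for (u,v) in pts: print(n,u,v,X[v,u].round(3))
    print("table",X[300,200].round(4),X[180,300].round(4))
    for nm,(u,v) in zip(("turned","white"),pts[:2]):
        r=24 if n=="scene" else 26
        sub=X[v-r:v+r,u-r:u+r].reshape(-1,3);H=hsv[v-r:v+r,u-r:u+r].reshape(-1,3);B=p["pixels"][v-r:v+r,u-r:u+r].reshape(-1,3)
        ft=sub[(abs(sub[:,2]-.010)<.004)&(H[:,2]>90)]
        rc=cv2.minAreaRect(ft[:,:2].astype(np.float32)*1000);print(nm,"foot",len(ft),rc)
        up=(sub[:,2]>.03)
        wh=up&(H[:,1]<70)&(H[:,2]>110); red=up&((H[:,0]<8)|(H[:,0]>172))&(H[:,1]>120)&(H[:,2]>80); blue=up&(H[:,0]>100)&(H[:,0]<130)&(H[:,1]>120)
        for k,m in(("white",wh),("red",red),("blue",blue)):
            if m.sum()<6: continue
            S=sub[m];c=np.median(S,0);S=S[np.linalg.norm(S-c,axis=1)<.05]
            nn=np.linalg.svd(S-S.mean(0))[2][2];nn*=np.sign(nn[2])
            print(nm,k,len(S),"mean",S.mean(0).round(4),"n",nn.round(3),"tilt",np.degrees(np.arccos(nn[2])).round(1),"yaw",np.arctan2(nn[1],nn[0]).round(3),S.min(0).round(3),S.max(0).round(3))
E
```

```text
scene 278 212 [0.604 0.16  0.084]
scene 202 147 [ 0.51  -0.276  0.055]
scene 232 167 [ 0.539 -0.093  0.074]
scene 372 262 [0.562 0.424 0.061]
scene 235 133 [ 0.364 -0.274  0.051]
table [0.8912 0.1867 0.0038] [0.3646 0.0314 0.0008]
turned foot 213 ((598.97509765625, 150.93539428710938), (42.908546447753906, 105.5128402709961), 44.541236877441406)
turned white 267 mean [0.5981 0.158  0.0792] n [-0.061  0.72   0.692] tilt 46.2 yaw 1.655 [0.572 0.125 0.057] [0.623 0.184 0.102]
turned red 51 mean [0.5983 0.1581 0.081 ] n [-0.087  0.843  0.531] tilt 57.9 yaw 1.673 [0.587 0.151 0.072] [0.608 0.165 0.09 ]
turned blue 15 mean [0.6191 0.1551 0.0817] n [0.083 0.805 0.588] tilt 54.0 yaw 1.468 [0.586 0.135 0.053] [0.628 0.174 0.104]
white foot 222 ((459.92755126953125, -282.4202880859375), (91.34210205078125, 165.83575439453125), 86.22591400146484)
white white 254 mean [ 0.5059 -0.2914  0.0678] n [0.413 0.804 0.428] tilt 64.7 yaw 1.096 [ 0.481 -0.317  0.03 ] [ 0.526 -0.251  0.101]
white blue 21 mean [ 0.5101 -0.256   0.0589] n [-0.049 -0.557  0.829] tilt 34.0 yaw -1.659 [ 0.487 -0.279  0.043] [ 0
[... 307 characters left out ...]
2.34385681152344, 84.78263092041016), 4.025116920471191)
turned white 360 mean [0.5957 0.15   0.0761] n [-0.085  0.606  0.791] tilt 37.7 yaw 1.71 [0.567 0.117 0.041] [0.624 0.18  0.104]
turned red 15 mean [0.5963 0.1567 0.0765] n [-0.134  0.823  0.552] tilt 56.5 yaw 1.732 [0.591 0.153 0.069] [0.603 0.16  0.082]
white foot 441 ((503.0563659667969, -287.1817321777344), (86.13780212402344, 70.36742401123047), 84.26263427734375)
white white 368 mean [ 0.5021 -0.2917  0.0727] n [0.081 0.741 0.666] tilt 48.2 yaw 1.462 [ 0.482 -0.315  0.044] [ 0.525 -0.253  0.101]
white blue 71 mean [ 0.5058 -0.2651  0.0545] n [-0.034 -0.627  0.778] tilt 38.9 yaw -1.624 [ 0.489 -0.273  0.048] [ 0.522 -0.257  0.062]
```

```bash
python3 - <<'E'
from h import *
a=[]
for n,(u,v) in(("scene",(278,214)),("scene",(204,148)),("top",(226,169)),("top",(396,208))):
    p=pickle.load(open(n+"0.pkl","rb"));a.append(cv2.resize(p["pixels"][v-26:v+26,u-34:u+34],(400,300),interpolation=cv2.INTER_CUBIC))
cv2.imwrite("pics/crop.png",np.vstack([np.hstack(a[:2]),np.hstack(a[2:])]))
E
```

```text
(no output)
```

View pics/crop.png

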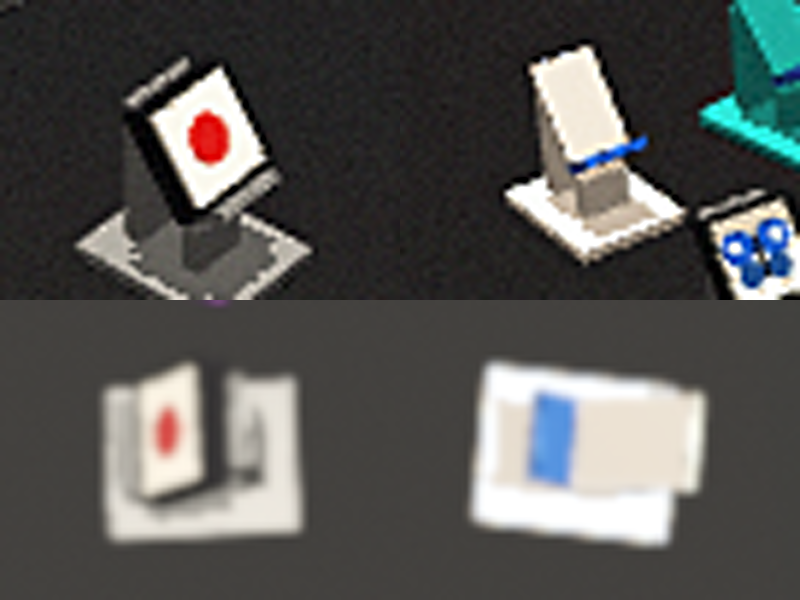

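The crop shows the case with the red dot at the middle of its white back, square on its rest. The white stand is empty, with its blue lip downhill. Next I fit yaw and seat positions.

```bash
cat >> h.py <<'E'
def frame(yaw,tilt=np.radians(55)):
    x=np.array([np.cos(yaw)*np.cos(tilt),np.sin(yaw)*np.cos(tilt),-np.sin(tilt)])
    y=np.array([-np.sin(yaw),np.cos(yaw),0]); return np.stack([x,y,np.cross(x,y)],1)
E
python3 - <<'E'
from h import *
P={n:pickle.load(open(n+"0.pkl","rb")) for n in("scene","top")}
p=P["top"];X=cloud(p);hsv=cv2.cvtColor(p["pixels"],cv2.COLOR_BGR2HSV)
for nm,(u,v) in dict(turned=(226,170),white=(396,208),other=(320,194)).items():
    m=np.zeros(X.shape[:2],bool);m[v-21:v+21,u-26:u+26]=1
    f=m&(hsv[...,1]<90)&(hsv[...,2]>95)&(abs(X[...,2]-.01)<.007)
    print(nm,cv2.minAreaRect((X[f][:,:2]*1000).astype(np.float32)))
for nm,O,yaw,boxes in(("turned",[.597,.153,.075],1.57,dict(scene=(278,212),top=(222,168))),("white",[.505,-.285,.075],1.47,dict(scene=(202,147),top=(397,208)))):
  for n,(u,v) in boxes.items():
    p=P[n];X=cloud(p);r=22
    S=X[v-r:v+r,u-r:u+r].reshape(-1,3);H=cv2.cvtColor(p["pixels"],cv2.COLOR_BGR2HSV)[v-r:v+r,u-r:u+r].reshape(-1,3)
    L=(S-O)@frame(yaw)*1000
    pan=(abs(L[:,0])<20)&(abs(L[:,1])<15)&(abs(L[:,2])<20)
    A=np.c_[L[pan][:,:2],np.ones(pan.sum())];c=np.linalg.lstsq(A,L[pan][:,2],rcond=None)[0]
    zm=np.median(L[pan][:,2]);s=abs(L[:,2]-zm)<5
    wh=s&(H[:,1]<80)&(H[:,2]>130)&(abs(L[:,0])<60)
    print(nm,n,"zmed",zm.round(1),"slopes",c.round(3),"ext x",np.percentile(L[wh][:,0],[1,99]).round(1),"y",np.percentile(L[wh][:,1],[1,99]).round(1),"rect",cv2.minAreaRect(L[wh][:,:2].astype(np.float32)))
    for k,q in(("red",((H[:,0]<8)|(H[:,0]>172))&(H[:,1]>120)&(H[:,2]>80)),("blue",(H[:,0]>100)&(H[:,0]<130)&(H[:,1]>110)&(H[:,2]>90)&(abs(L[:,1])<30))):
        if q.sum()>5: print("   ",k,q.sum(),np.median(L[q],0).round(1),np.percentile(L[q],[3,97],axis=0).round(1))
E
```

```text
turned ((599.5957641601562, 147.7171630859375), (77.12251281738281, 85.14472198486328), 4.02511739730835)
white ((503.2763671875, -293.7138671875), (99.08841705322266, 72.67237091064453), 84.25794219970703)
other ((539.2059326171875, -102.39492797851562), (91.13038635253906, 75.81182098388672), 81.4472427368164)
turned scene zmed 7.0 slopes [-0.013 -0.062  6.915] ext x [-25.6  26.2] y [-24.4  24.1] rect ((0.38961029052734375, -0.21240997314453125), (53.299739837646484, 49.49509048461914), 1.9362549781799316)
    red 51 [-1.7 -1.4  8. ] [[-12.2 -11.1   4.1]
 [  7.8   9.7  10.9]]
turned top zmed 3.8 slopes [-0.01  -0.066  3.727] ext x [-27.2  30.7] y [-25.9  26.4] rect ((1.0480327606201172, 0.9473457336425781), (58.59835433959961, 54.38881301879883), 4.1144585609436035)
    red 15 [0.6 1.2 3.8] [[-5.2 -4.9  2.6]
 [ 7.5  6.2  5.2]]
white scene zmed -6.1 slopes [-0.035 -0.012 -5.964] ext x [-32.4  40.3] y [-21.2  20.2] rect ((4.6408538818359375, 0.009378433227539062), (74.75494384765625, 43.357322692871094), 0.6010980606079102)
    blue 19 [29.9  0.1 16.8] [[ 27.5 -19.8  10.3]
 [ 32.6  17.   22.6]]
white top zmed -7.9 slopes [ 0.015  0.018 -7.954] ext x [-33.8  28.9] y [-17.3  20.9] rect ((-1.8797740936279297, 1.9782638549804688), (39.073062896728516, 66.45809173583984), 89.673095703125)
    blue 73 [28.1  0.9  5.4] [[ 26.1 -14.5  -4.6]
 [ 30.9  16.6  14.3]]
```

```bash
cat >> h.py <<'E'
C=np.array([.597,.152,.0745]);CY=1.64
S=np.array([.504,-.285,.075]);SY=1.47
def tool(yaw,flip):
    f=frame(yaw);s=-1 if flip else 1
    return np.stack([s*f[:,2],-s*f[:,1],f[:,0]],1)
def rel(pos,Rt):
    from rig import manip
    s=manip.state();R0=R.from_rotvec(s["tool_rot"]).as_matrix()
    t=R.from_matrix(R0.T@Rt).as_rotvec()/1.5;d=R0.T@(np.array(pos)-s["tcp_pos"])/.15
    k=max(1,abs(d).max(),abs(t).max(),np.linalg.norm(t)*1.5/np.radians(57))
    print("t",round(float(s["time"]),2),"pos",s["tcp_pos"].round(4),"j",s["joints"].round(2),"F",s["ft_force"].round(1),"w",round(float(s["gripper_width"]),4))
    print("rel",t.round(3),d.round(3),"k",round(k,2),"scaled",(t/k).round(3),(d/k).round(3))
E
python3 -c "
from h import *
rel(C-.2*frame(CY)[:,0],tool(CY,0))"
```

```text
t 0.5 pos [0.2667 0.5652 0.2502] j [-1.02  0.51 -0.24  1.5   0.13  1.15 -0.15] F [-0.7 -0.   0. ] w 0.0857
rel [-0.216  0.368  0.684] [-3.54  -2.219  0.08 ] k 3.54 scaled [-0.061  0.104  0.193] [-1.    -0.627  0.023]
```

```bash
python3 -m handwheel '[-0.06,0.1,0.19,-1,-0.63,0.02,1, -0.06,0.1,0.19,-1,-0.63,0.02,1, -0.06,0.1,0.19,-1,-0.63,0.02,1, -0.06,0.1,0.19,-1,-0.63,0.02,1, -0.06,0.1,0.19,-1,-0.63,0.02,1]'; python3 -c "
from h import *
rel(C-.2*frame(CY)[:,0],tool(CY,0))"
```

```text
time: 0.92
tcp_pos: [0.3673, 0.4084, 0.247]
tool_rot: [-1.085, -2.812, -0.179]
ft_force: [0.2, -0.2, -1.1]
gripper_width: 0.0856
grip_force: 0.0
t 0.92 pos [0.3673 0.4084 0.247 ] j [-0.63  0.37 -0.22  1.76 -0.1   0.95  0.06] F [ 0.2 -0.2 -1.1] w 0.0856
rel [-0.152  0.271  0.489] [-2.805 -0.754 -0.435] k 2.81 scaled [-0.054  0.097  0.174] [-1.    -0.269 -0.155]
```

```bash
python3 -m handwheel '[-0.05,0.1,0.18,-1,-0.27,-0.15,1, -0.05,0.1,0.18,-1,-0.27,-0.15,1, -0.05,0.1,0.18,-1,-0.27,-0.15,1, -0.05,0.1,0.18,-1,-0.27,-0.15,1, -0.05,0.1,0.18,-1,-0.27,-0.15,1]'; python3 -c "
from h import *
rel(C-.2*frame(CY)[:,0],tool(CY,0))"
```

```text
time: 1.33
tcp_pos: [0.4531, 0.2768, 0.2419]
tool_rot: [-1.393, -2.514, -0.325]
ft_force: [0.8, -0.1, 0.3]
gripper_width: 0.0852
grip_force: 0.0
t 1.33 pos [0.4531 0.2768 0.2419] j [-0.25  0.37 -0.18  1.82 -0.33  0.96  0.33] F [ 0.8 -0.1  0.3] w 0.0852
rel [-0.101  0.173  0.306] [-1.797  0.034 -0.583] k 1.8 scaled [-0.056  0.096  0.171] [-1.     0.019 -0.324]
```

```bash
python3 -m handwheel '[-0.06,0.1,0.17,-1,0.02,-0.32,1, -0.06,0.1,0.17,-1,0.02,-0.32,1, -0.06,0.1,0.17,-1,0.02,-0.32,1, -0.06,0.1,0.17,-1,0.02,-0.32,1, -0.06,0.1,0.17,-1,0.02,-0.32,1]'; python3 -c "
from h import *
rel(C-.2*frame(CY)[:,0],tool(CY,0))"
```

```text
time: 1.75
tcp_pos: [0.5385, 0.1447, 0.238]
tool_rot: [-1.635, -2.197, -0.476]
ft_force: [1.1, -0.4, -1.0]
gripper_width: 0.0854
grip_force: 0.0
t 1.75 pos [0.5385 0.1447 0.238 ] j [ 0.07  0.46 -0.13  1.73 -0.5   1.07  0.51] F [ 1.1 -0.4 -1. ] w 0.0854
rel [-0.043  0.073  0.137] [-0.716  0.23  -0.375] k 1 scaled [-0.043  0.073  0.137] [-0.716  0.23  -0.375]
```

```bash
python3 -m handwheel '[-0.043,0.073,0.137,-0.716,0.23,-0.375,1, -0.043,0.073,0.137,-0.716,0.23,-0.375,1, -0.043,0.073,0.137,-0.716,0.23,-0.375,1, -0.043,0.073,0.137,-0.716,0.23,-0.375,1, -0.043,0.073,0.137,-0.716,0.23,-0.375,1]'; python3 -c "
from h import *
rel(C-.1*frame(CY)[:,0],tool(CY,0))
from rig import cams
for n in('scene','top'):
    p=cams.snapshot(n);pickle.dump(p,open(n+'1.pkl','wb'))
    X=cloud(p);H=cv2.cvtColor(p['pixels'],cv2.COLOR_BGR2HSV)
    q=((H[...,0]<8)|(H[...,0]>172))&(H[...,1]>120)&(H[...,2]>80)&(np.linalg.norm(X-C,axis=-1)<.05)
    print(n,q.sum(),X[q].mean(0) if q.any() else '')
"
```

```text
time: 2.17
tcp_pos: [0.6029, 0.0438, 0.2381]
tool_rot: [-1.79, -1.931, -0.566]
ft_force: [0.6, 0.9, 1.3]
gripper_width: 0.0856
grip_force: 0.0
t 2.17 pos [0.6029 0.0438 0.2381] j [ 0.25  0.58 -0.09  1.57 -0.58  1.23  0.52] F [0.6 0.9 1.3] w 0.0856
rel [-0.004 -0.002  0.003] [-0.036  0.014  0.641] k 1 scaled [-0.004 -0.002  0.003] [-0.036  0.014  0.641]
scene 51 [0.59883638 0.15855124 0.08155104]
top 13 [0.59704148 0.15678159 0.07615955]
```

```bash
python3 -m handwheel '[-0.004,-0.002,0.003,-0.036,0.014,0.3,1, -0.004,-0.002,0.003,-0.036,0.014,0.5,1, -0.004,-0.002,0.003,-0.036,0.014,0.64,1, -0.004,-0.002,0.003,-0.036,0.014,0.64,1, -0.004,-0.002,0.003,-0.036,0.014,0.64,1]'; python3 -c "
from h import *
rel(C,tool(CY,0))
from rig import cams
p=cams.snapshot('scene')
cv2.imwrite('pics/pre.png',cv2.resize(p['pixels'][140:270,190:370],None,fx=4,fy=4,interpolation=cv2.INTER_CUBIC))
"
```

```text
time: 2.68
tcp_pos: [0.5985, 0.0998, 0.158]
tool_rot: [-1.789, -1.933, -0.567]
ft_force: [0.2, -0.7, 0.5]
gripper_width: 0.0854
grip_force: 0.0
t 2.68 pos [0.5985 0.0998 0.158 ] j [ 0.19  0.65 -0.12  1.7  -0.64  1.01  0.57] F [ 0.2 -0.7  0.5] w 0.0854
rel [-0.003 -0.002  0.004] [-0.036  0.017  0.655] k 1 scaled [-0.003 -0.002  0.004] [-0.036  0.017  0.655]
```

View pics/pre.png

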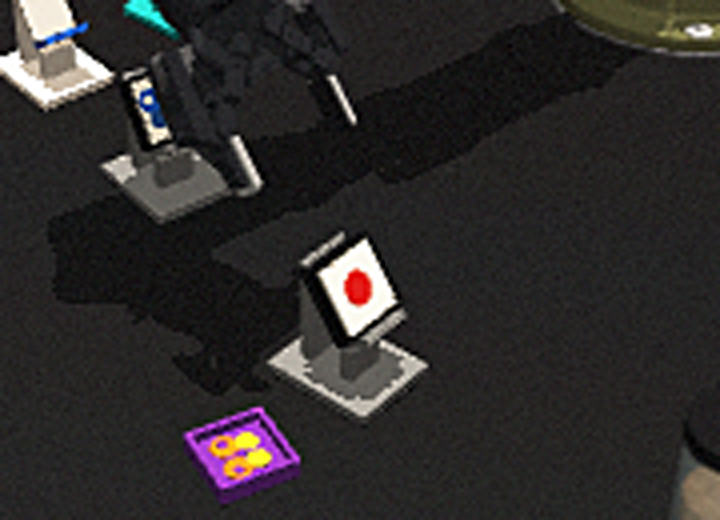

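The jaws (tips near (240,180) and (345,110) in the crop) straddle the slope axis, and the case with its red dot at (357,287) has not moved. I advance part way, then check for tracking lag.

```bash
python3 -m handwheel '[0,0,0,0,0,0.15,1, 0,0,0,0,0,0.25,1, 0,0,0,0,0,0.25,1, 0,0,0,0,0,0.25,1, 0,0,0,0,0,0.25,1]'; python3 -c "
from h import *
rel(C,tool(CY,0))"
```

```text
time: 3.15
tcp_pos: [0.5992, 0.1176, 0.1285]
tool_rot: [-1.797, -1.933, -0.571]
ft_force: [0.1, 0.5, 0.3]
gripper_width: 0.0859
grip_force: 0.0
t 3.15 pos [0.5992 0.1176 0.1285] j [ 0.17  0.68 -0.14  1.74 -0.67  0.93  0.59] F [0.1 0.5 0.3] w 0.0859
rel [ 0.001 -0.     0.003] [-0.018  0.001  0.427] k 1 scaled [ 0.001 -0.     0.003] [-0.018  0.001  0.427]
```

```bash
python3 -m handwheel '[0,0,0,-0.015,0,0.15,1, 0,0,0,-0.015,0,0.3,1, 0,0,0,-0.015,0,0.42,1, 0,0,0,-0.015,0,0.42,1, 0,0,0,-0.015,0,0.42,1, 0,0,0,-0.015,0,0.42,1]'; python3 -c "
from h import *
rel(C,tool(CY,0))"
```

```text
time: 3.65
tcp_pos: [0.5969, 0.1516, 0.0754]
tool_rot: [-1.797, -1.932, -0.571]
ft_force: [0.3, -0.2, -0.6]
gripper_width: 0.0854
grip_force: 0.0
t 3.65 pos [0.5969 0.1516 0.0754] j [ 0.13  0.75 -0.17  1.78 -0.72  0.8   0.64] F [ 0.3 -0.2 -0.6] w 0.0854
rel [ 0.001 -0.     0.002] [-0.001  0.001  0.006] k 1 scaled [ 0.001 -0.     0.002] [-0.001  0.001  0.006]
```

Positioned. Close with 40 N.

```bash
python3 -m handwheel '[0,0,0,0,0,0,-0.2, 0,0,0,0,0,0,-0.6, 0,0,0,0,0,0,-1, 0,0,0,0,0,0,-1, 0,0,0,0,0,0,-1, 0,0,0,0,0,0,-1, 0,0,0,0,0,0,-1, 0,0,0,0,0,0,-1]' 40
```

```text
time: 4.32
tcp_pos: [0.5965, 0.1521, 0.0752]
tool_rot: [-1.797, -1.932, -0.571]
ft_force: [0.0, -3.2, 5.8]
gripper_width: 0.0556
grip_force: 41.8
```

```bash
python3 -c "
from h import *
print(frame(CY).T@(C+.1*frame(CY)[:,2]-C))
rel(C+.06*frame(CY)[:,2]+[0,0,.12],tool(CY,0))"
```

```text
[1.93005568e-18 5.26494262e-17 1.00000000e-01]
t 4.32 pos [0.5965 0.1521 0.0752] j [ 0.13  0.75 -0.17  1.79 -0.72  0.8   0.64] F [ 0.  -3.2  5.8] w 0.0556
rel [ 0.001 -0.001  0.002] [ 0.856  0.007 -0.651] k 1 scaled [ 0.001 -0.001  0.002] [ 0.856  0.007 -0.651]
```

```bash
python3 -m handwheel '[0,0,0,0.05,0,-0.05,-1, 0,0,0,0.15,0,-0.1,-1, 0,0,0,0.3,0,-0.2,-1, 0,0,0,0.45,0,-0.4,-1, 0,0,0,0.6,0,-0.6,-1, 0,0,0,0.75,0,-0.8,-1, 0,0,0,0.85,0,-0.95,-1, 0,0,0,0.85,0,-0.95,-1]'; python3 -c "
from h import *
rel(S+.05*frame(SY)[:,2]+[0,-0.05,.16],tool(SY,1))"
```

```text
time: 4.98
tcp_pos: [0.5956, 0.1762, 0.2716]
tool_rot: [-1.794, -1.938, -0.58]
ft_force: [0.7, -0.0, -0.5]
gripper_width: 0.0554
grip_force: 42.4
t 4.98 pos [0.5956 0.1762 0.2716] j [ 0.06  0.51 -0.11  1.61 -0.63  1.13  0.35] F [ 0.7 -0.  -0.5] w 0.0554
rel [ 0.003 -0.09  -1.993] [-2.549 -0.811 -1.739] k 3.01 scaled [ 0.001 -0.03  -0.663] [-0.847 -0.27  -0.578]
```

```bash
python3 -m handwheel '[0,0,0.08,-0.1,-0.03,-0.07,-1, 0,0,0.16,-0.2,-0.07,-0.14,-1, 0,0,0.25,-0.32,-0.1,-0.22,-1, 0,0,0.33,-0.43,-0.13,-0.29,-1, 0,0,0.41,-0.54,-0.17,-0.36,-1, 0,0,0.5,-0.64,-0.2,-0.43,-1, 0,0,0.58,-0.75,-0.23,-0.5,-1, 0,0,0.66,-0.85,-0.27,-0.58,-1]'; python3 -c "
from h import *
rel(S+.05*frame(SY)[:,2]+[0,-0.05,.16],tool(SY,1))"
```

```text
time: 5.65
tcp_pos: [0.564, 0.0178, 0.2619]
tool_rot: [-2.409, -0.809, -0.2]
ft_force: [-0.1, -0.0, 0.3]
gripper_width: 0.0554
grip_force: 42.3
t 5.65 pos [0.564  0.0178 0.2619] j [ 0.16  0.52  0.16  1.63 -0.67  1.32 -0.34] F [-0.1 -0.   0.3] w 0.0554
rel [0.038 0.074 1.524] [-1.346  1.116 -1.188] k 2.3 scaled [0.017 0.032 0.662] [-0.585  0.485 -0.516]
```

```bash
python3 -m handwheel '[0,0.01,0.08,-0.07,0.06,-0.06,-1, 0,0.01,0.16,-0.15,0.12,-0.13,-1, 0.01,0.01,0.25,-0.22,0.18,-0.19,-1, 0.01,0.02,0.33,-0.29,0.24,-0.26,-1, 0.01,0.02,0.41,-0.37,0.3,-0.32,-1, 0.01,0.02,0.5,-0.44,0.37,-0.39,-1, 0.02,0.03,0.58,-0.51,0.43,-0.45,-1, 0.02,0.03,0.66,-0.58,0.49,-0.52,-1]'; python3 -c "
from h import *
rel(S+.05*frame(SY)[:,2]+[0,-0.05,.16],tool(SY,1))"
```

```text
time: 6.32
tcp_pos: [0.5414, -0.1184, 0.2629]
tool_rot: [-2.462, 0.439, 0.15]
ft_force: [0.6, -0.4, -0.5]
gripper_width: 0.0555
grip_force: 42.3
t 6.32 pos [ 0.5414 -0.1184  0.2629] j [ 0.25  0.59  0.42  1.57 -0.72  1.52 -1.04] F [ 0.6 -0.4 -0.5] w 0.0555
rel [0.021 0.046 0.865] [ 0.113  0.952 -0.711] k 1.31 scaled [0.016 0.035 0.662] [ 0.087  0.728 -0.544]
```

```bash
python3 -m handwheel '[0,0,0.08,0.01,0.09,-0.07,-1, 0,0.01,0.16,0.02,0.18,-0.13,-1, 0.01,0.01,0.25,0.03,0.27,-0.2,-1, 0.01,0.02,0.33,0.04,0.36,-0.27,-1, 0.01,0.02,0.41,0.05,0.45,-0.34,-1, 0.01,0.03,0.5,0.06,0.55,-0.41,-1, 0.01,0.03,0.58,0.07,0.64,-0.48,-1, 0.02,0.03,0.66,0.09,0.73,-0.54,-1]'; python3 -c "
from h import *
rel(S+.05*frame(SY)[:,2]+[0,-0.05,.16],tool(SY,1))"
```

```text
time: 6.98
tcp_pos: [0.5176, -0.2526, 0.2637]
tool_rot: [-2.007, 1.615, 0.475]
ft_force: [-0.5, 0.0, -0.9]
gripper_width: 0.0554
grip_force: 42.3
t 6.98 pos [ 0.5176 -0.2526  0.2637] j [ 0.35  0.71  0.67  1.43 -0.78  1.71 -1.79] F [-0.5  0.  -0.9] w 0.0554
rel [0.005 0.017 0.209] [ 0.205  0.105 -0.167] k 1 scaled [0.005 0.017 0.209] [ 0.205  0.105 -0.167]
```

```bash
python3 -m handwheel '[0,0,0.08,0.07,0.04,-0.06,-1, 0,0.01,0.16,0.14,0.07,-0.12,-1, 0.005,0.017,0.21,0.2,0.1,-0.17,-1, 0.005,0.017,0.21,0.2,0.1,-0.17,-1, 0.005,0.017,0.21,0.2,0.1,-0.17,-1]'; python3 -c "
from h import *
f=frame(SY)
rel(S+.03*f[:,2]-.02*f[:,0],tool(SY,1))
from rig import cams
for n,(u,v) in dict(scene=(205,135),top=(397,200)).items():
    p=cams.snapshot(n);pickle.dump(p,open(n+'2.pkl','wb'))
    cv2.imwrite('pics/%s2.png'%n,cv2.resize(p['pixels'][v-45:v+45,u-60:u+60],None,fx=5,fy=5,interpolation=cv2.INTER_CUBIC))
"
```

```text
time: 7.4
tcp_pos: [0.5088, -0.2935, 0.2638]
tool_rot: [-1.77, 1.949, 0.556]
ft_force: [0.1, 0.5, -0.2]
gripper_width: 0.0555
grip_force: 42.3
t 7.4 pos [ 0.5088 -0.2935  0.2638] j [ 0.37  0.75  0.75  1.38 -0.8   1.76 -2.04] F [ 0.1  0.5 -0.2] w 0.0555
rel [0.    0.    0.003] [0.478 0.039 0.928] k 1 scaled [0.    0.    0.003] [0.478 0.039 0.928]
```

View pics/scene2.png

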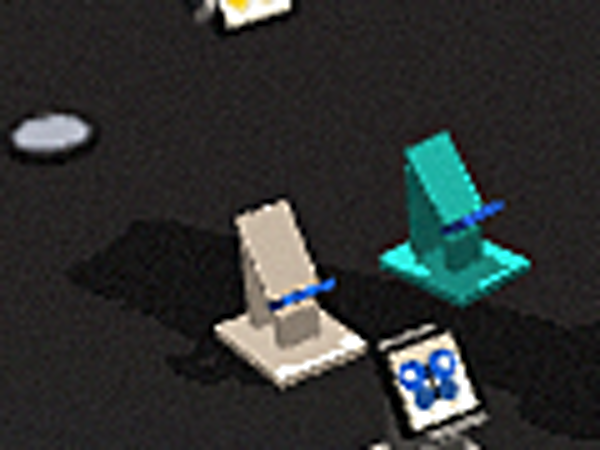

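The case (at the top of the crop, about (250,8)) shows its butterfly side outward and the stand is clear. I measure the case in the hand to correct the offset.

```bash
python3 - <<'E'
from h import *
from rig import manip
s=manip.state();R0=R.from_rotvec(s["tool_rot"]).as_matrix()
for n in("scene","top"):
    p=pickle.load(open(n+"2.pkl","rb"));X=cloud(p);H=cv2.cvtColor(p["pixels"],cv2.COLOR_BGR2HSV)
    L=(X-s["tcp_pos"])@R0*1000
    near=(abs(L)<40).all(-1)
    b=near&(H[...,2]>120)&(L[...,0]<0)&(L[...,0]>-16)   # window face is at tool -x
    q=L[b];ft=cv2.minAreaRect(q[:,1:].astype(np.float32)) if len(q)>9 else ''
    c=near&(abs(L[...,1])<20)&(abs(L[...,2])<20);m=L[c]
    A=np.c_[m[:,1:],np.ones(len(m))];k=np.linalg.lstsq(A,m[:,0],rcond=None)[0] if len(m) else ''
    print(n,len(q),ft,"face x=",np.median(m[:,0]),k.round(3))
    v,u=np.where(b);print(u.min(),u.max(),v.min(),v.max())
E
```

```text
scene 142 ((0.5501785278320312, -0.31043243408203125), (69.29283905029297, 48.45270919799805), 0.4100741147994995) face x= 0.010245097570500215 [-0.005  0.026 -0.159]
183 205 75 94
top 232 ((-0.28656005859375, -1.5179767608642578), (72.97197723388672, 50.798828125), 0.2891118824481964) face x= 1.7361532137324454 [-0.012  0.013  1.686]
418 439 176 211
```

```bash
python3 - <<'E'
from h import *
a=[]
for n,(u,v) in dict(scene=(210,80),top=(410,205)).items():
    p=pickle.load(open(n+"2.pkl","rb"));a.append(cv2.resize(p["pixels"][v-30:v+50,u-40:u+40],(400,400),interpolation=cv2.INTER_CUBIC))
cv2.imwrite("pics/held.png",np.hstack(a))
E
```

```text
(no output)
```

View pics/held.png

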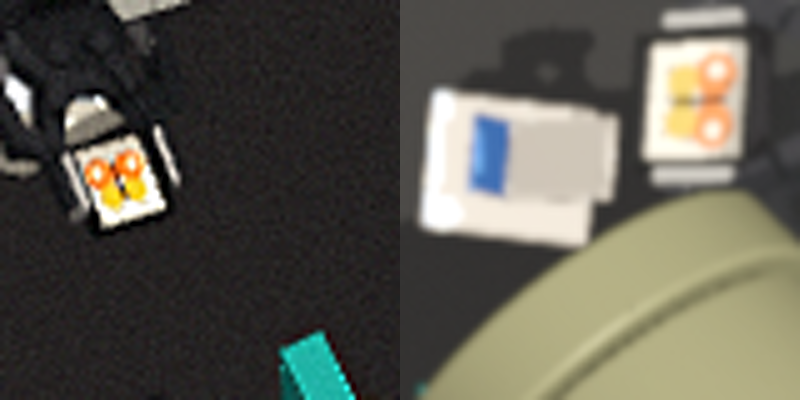

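The left half shows the case held squarely, orange butterfly outward; the right half shows it above and uphill of the stand with the lip clear. Its centre is within about 1–2 mm of the TCP, so I descend.

```bash
python3 -m handwheel '[0,0,0,0.1,0,0.15,-1, 0,0,0,0.2,0.02,0.35,-1, 0,0,0.003,0.3,0.03,0.55,-1, 0,0,0.003,0.4,0.04,0.75,-1, 0,0,0.003,0.48,0.04,0.88,-1, 0,0,0.003,0.48,0.04,0.93,-1, 0,0,0.003,0.48,0.04,0.93,-1]'; python3 -c "
from h import *
f=frame(SY)
rel(S+.003*f[:,2]-.005*f[:,0],tool(SY,1))"
```

```text
time: 8.08
tcp_pos: [0.5055, -0.2697, 0.107]
tool_rot: [-1.766, 1.952, 0.563]
ft_force: [1.0, 1.0, -0.4]
gripper_width: 0.0553
grip_force: 42.4
t 8.08 pos [ 0.5055 -0.2697  0.107 ] j [ 0.36  0.89  0.7   1.59 -0.89  1.5  -1.86] F [ 1.   1.  -0.4] w 0.0553
rel [ 0.002  0.002 -0.   ] [ 0.187 -0.001  0.082] k 1 scaled [ 0.002  0.002 -0.   ] [ 0.187 -0.001  0.082]
```

```bash
python3 -m handwheel '[0,0,0,0.06,0,0.03,-1, 0,0,0,0.12,0,0.05,-1, 0.002,0.002,0,0.187,0,0.08,-1, 0.002,0.002,0,0.187,0,0.08,-1, 0.002,0.002,0,0.187,0,0.08,-1, 0.002,0.002,0,0.187,0,0.08,-1]'; python3 -c "
from h import *
f=frame(SY)
rel(S,tool(SY,1))
from rig import cams
p=cams.snapshot('scene')
cv2.imwrite('pics/near.png',cv2.resize(p['pixels'][100:180,150:270],None,fx=6,fy=6,interpolation=cv2.INTER_CUBIC))"
```

```text
time: 8.58
tcp_pos: [0.5034, -0.289, 0.0822]
tool_rot: [-1.765, 1.958, 0.551]
ft_force: [-0.1, 0.1, -1.1]
gripper_width: 0.0558
grip_force: 42.5
t 8.58 pos [ 0.5034 -0.289   0.0822] j [ 0.39  0.93  0.69  1.58 -0.9   1.48 -1.83] F [-0.1  0.1 -1.1] w 0.0558
rel [-0.002 -0.003 -0.001] [ 0.005 -0.001  0.055] k 1 scaled [-0.002 -0.003 -0.001] [ 0.005 -0.001  0.055]
```

View pics/near.png

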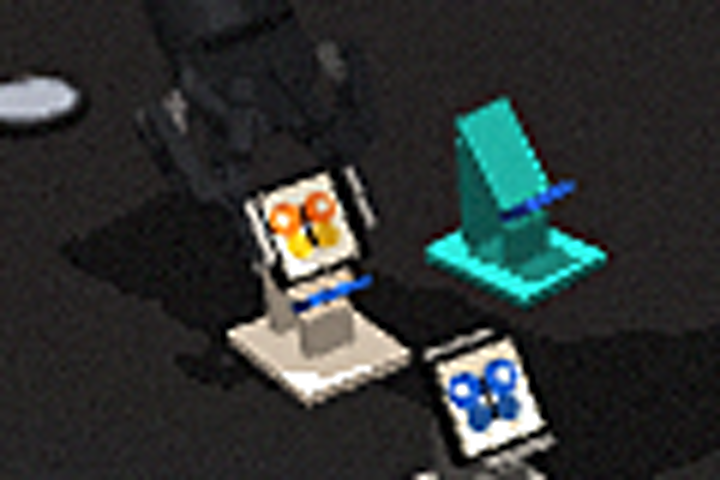

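The case is over the stand, level with it, about 8 mm short of the blue lip at (335,290), and nothing touches yet. I slide it down gently while watching the force.

```bash
python3 -m handwheel '[0,0,0,0.005,0,0.02,-1, 0,0,0,0.005,0,0.035,-1, 0,0,0,0.005,0,0.04,-1, 0,0,0,0.005,0,0.04,-1]'; python3 -c "
from h import *
rel(S,tool(SY,1))"; python3 -m handwheel '[0,0,0,0.005,0,0.005,-1, 0,0,0,0.01,0,0.01,-1, 0,0,0,0.01,0,0.01,-1]'; python3 -c "
from h import *
rel(S,tool(SY,1))"
```

```text
time: 8.97
tcp_pos: [0.5038, -0.2851, 0.0766]
tool_rot: [-1.765, 1.957, 0.553]
ft_force: [0.3, -0.0, -1.1]
gripper_width: 0.0558
grip_force: 42.5
t 8.97 pos [ 0.5038 -0.2851  0.0766] j [ 0.38  0.93  0.69  1.59 -0.91  1.47 -1.83] F [ 0.3 -0.  -1.1] w 0.0558
rel [-0.001 -0.002 -0.001] [ 0.006 -0.001  0.009] k 1 scaled [-0.001 -0.002 -0.001] [ 0.006 -0.001  0.009]
time: 9.22
tcp_pos: [0.5042, -0.2846, 0.0756]
tool_rot: [-1.765, 1.954, 0.553]
ft_force: [0.1, 3.2, 5.0]
gripper_width: 0.0553
grip_force: 42.8
t 9.22 pos [ 0.5042 -0.2846  0.0756] j [ 0.38  0.94  0.69  1.59 -0.91  1.47 -1.82] F [0.1 3.2 5. ] w 0.0553
rel [-0.002 -0.    -0.   ] [0.004 0.001 0.002] k 1 scaled [-0.002 -0.    -0.   ] [0.004 0.001 0.002]
```

Contact with the panel (about 5 N). Now a little farther down the slope for the lip.

```bash
python3 -m handwheel '[0,0,0,0,0,0.007,-1, 0,0,0,0,0,0.013,-1, 0,0,0,0,0,0.013,-1]'; python3 -c "
from h import *
from rig import manip
F=manip.state()['ft_force'];print(frame(SY).T@F)
rel(S,tool(SY,1))"
```

```text
time: 9.47
tcp_pos: [0.5043, -0.2844, 0.0751]
tool_rot: [-1.765, 1.955, 0.551]
ft_force: [-0.7, 1.0, 13.2]
gripper_width: 0.0556
grip_force: 43.5
[-10.25469314   0.77224774   8.311604  ]
t 9.47 pos [ 0.5043 -0.2844  0.0751] j [ 0.38  0.94  0.69  1.59 -0.91  1.47 -1.82] F [-0.7  1.  13.2] w 0.0556
rel [-0.002 -0.001  0.   ] [ 0.004  0.002 -0.002] k 1 scaled [-0.002 -0.001  0.   ] [ 0.004  0.002 -0.002]
```

Seated on the lip and panel (10 N and 8 N). Release, then back off up the slope.

```bash
python3 -m handwheel '[0,0,0,0,0,-0.005,0.4, 0,0,0,0,0,-0.005,0.5, 0,0,0,0,0,-0.005,0.7, 0,0,0,0,0,-0.005,1, 0,0,0,0,0,-0.005,1, 0,0,0,0,0,-0.005,1, 0,0,0,0,0,-0.005,1]' && python3 -m handwheel '[0,0,0,0,0,-0.1,1, 0,0,0,0,0,-0.25,1, 0,0,0,0,0,-0.45,1, 0,0,0,0,0,-0.7,1, 0,0,0,0,0,-0.9,1, 0,0,0,0,0,-1,1, 0,0,0,0,0,-1,1, 0,0,0,0,0,-1,1]'; python3 - <<'E'
from h import *
from rig import cams
a=[]
for n,(u,v) in dict(scene=(215,150),top=(370,200)).items():
    p=cams.snapshot(n)
    a.append(cv2.resize(p["pixels"][v-40:v+40,u-40:u+40] ,(400,400),interpolation=cv2.INTER_CUBIC))
    X=cloud(p);L=(X-S)@frame(SY)*1000;m=L[(abs(L[...,0])<24)&(abs(L[...,1])<24)&(abs(L[...,2])<25)]
    A=np.c_[m[:,:2],np.ones(len(m))];print(n,len(m),np.linalg.lstsq(A,m[:,2],rcond=None)[0].round(3))
cv2.imwrite("pics/end.png",np.hstack(a))
E
```

```text
time: 10.05
tcp_pos: [0.5039, -0.2851, 0.0736]
tool_rot: [-1.765, 1.957, 0.552]
ft_force: [-0.2, -0.5, 0.6]
gripper_width: 0.0855
grip_force: 0.0
time: 10.72
tcp_pos: [0.4947, -0.3706, 0.197]
tool_rot: [-1.765, 1.958, 0.55]
ft_force: [-0.0, 0.7, -0.4]
gripper_width: 0.0853
grip_force: 0.0
scene 182 [0.008 0.006 1.922]
top 298 [ 0.    -0.026  0.152]
```

View pics/end.png

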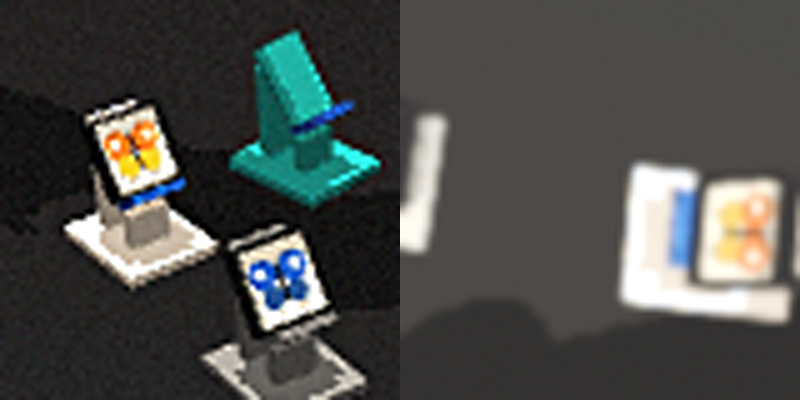

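The case lies flat on the white stand ((135,150) in the left half), sitting on the blue lip with its orange butterfly outward. The gripper is clear and the other case is in place.

```bash
python3 -c "
from rig import manip;print(manip.hand_in())"
```

```text
the job is handed in; nothing more can be done
None
```

The face-down case is now turned over on the white stand, window outward, lying flat on the slope and sitting on the blue lip. The arm touched neither the other case nor the jar, and I handed the job in at about 11 s.

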